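Clamp the glued picture panels

ROBOT

A 6-joint arm with a two-finger parallel gripper is mounted at the origin on the work surface. World frame = base frame: x ahead of the robot, y to its left, z up, the work surface at z = 0. Lengths are in m, angles in degrees, forces in N, time in s.
With the tool pointing down it reaches from about 0.4 to 0.825 m from the base axis. Payload 7 kg.
Tool frame: the origin (TCP) lies at the very end of the fingers, on their centre line; the grasp point (between the pads) lies 19 mm behind it (env.tcp_to_grasp is the distance from the TCP to the grasp point, in m); z points along the fingers, y is the line along which they close (so a half turn about z gives the same grasp; the last joint's range is limited). The gripper opens to 88 mm and grips with 3 to 60 N. Pads are 19 mm wide; open, the fingers measure 130 mm over their backs; the gripper's body (78 mm by 193 mm) begins 47 mm behind the grasp point.
Start: joints at [-53.509, 20.546, 0.682, 0, -70.136, -16.507], TCP at [0.231, -0.634, 0.227] pointing down, gripper open.
Joint ranges: [-176.03, 176.03], [-82.01, 121.73], [-58.28, 71.71], [-173.87, 95.51], [-174.79, -0.11], [-173.66, 173.66]. Speed limits (degrees/s): [136.94, 136.94, 172.46, 180, 180, 180].

INTERFACE

Orientations are given as a 3x3 rotation matrix whose columns are the frame's x, y, z axes.
In Python, from rig import env gives the robot as it stands. The module is installed in compiled form; this text tells all that it offers.
- The arm moves only by the shell command python3 -m handwheel 'ROWS'. ROWS is JSON, a list of rows, each a list of 5 numbers: the finger opening in m, from 0 to 0.0876, then the shift along the tool's x, y, z in m, then the turn about the tool's z in rad. In form: [[claw, x, y, z, spin], ...]. A call has exactly 10 rows; each row is the pose to reach, as a shift and turn from the pose commanded when the call began, along the tool's axes at that moment; what a row does not reach only later rows make up. A row lasts 1/8 s, in which the tool goes at most 62.5 mm and 10.7 degrees, less where a joint would pass 70% of its speed; a pose out of reach is approached as far as the arm can. A call with a gripper value outside its range is refused whole. The fingers move at their own pace and stop on an object; the grip force is fixed at half the most. Time passes only in rows, so rows that repeat a pose let the fingers close, or fill a call up. It gives the time, the measured TCP pose, the force, the opening and the grip force at its end, in the units of the state.
- env.get_state(): the state, without advancing time (a new reading comes with each control period).
- env.camera(name): name is "side" or "top"; returns a dict with "img" (400x640x3 uint8, red, green, blue), "K" (3x3 intrinsics, pixels), "dist" ([k1, k2, p1, p2, k3] as OpenCV has them; the pictures are not rectified), "eye" and "rotation" of the camera in the world. Camera axes: x right, y down, z forward; pixel columns grow to the right and rows downward; lengths in m; the calibration is good to about 2 mm. A picture is of the moment at which its call begins. There is no depth.
- env.close_job(): hands the job in; it is judged then, once.
The state is a dict: "t": time; "joint_pos": joint angles; "qd": joint speeds; "joint_torque": joint torques, N m; "eef_pos": TCP position; "orientation": TCP orientation; "contact_force": force on the tool from outside, world axes, zero at the start; "wrist_torque": the same for the moment, N m; "grip_width": opening from 0.0 (shut) to 1.0 (fully open); "grip_force": force on a finger pad.
Only numpy, scipy, OpenCV 4.12 (cv2) and the standard library are available. Lean on these libraries where they do the work, as an engineer would, in place of code of your own. Each camera call takes 0.05 s, during which the arm holds its last target. There are 200 camera calls.

TASK

A stack of small picture panels lies glued up in one of the two screw presses. Turn that press's knob clockwise until its foot touches the panels, which is when the knob's bar lies straight along the press's beam, then add one eighth of a turn (45 degrees) more and let go. Do not wind it far past that, do not shift the panels, and leave the knob of the other, empty press alone.

Things in the scene. Friction and masses are not known exactly. Their poses are not given: they have to be found in the camera images.
- press_grip (a point): Centre of the bar knob on the press that holds the panels: a black upright bar 48 mm long, 14 mm thick, 40 mm tall, its centre 155 mm above the table (bar spans 135 to 175 mm); turns about the vertical through this point without rising or sinking. x along the bar (white line on top marks the +x half), y across its thickness, z up; turns with the knob. Below: a 36 mm round boss, top at 125 mm.
- press_knob (a joint): Angle of that knob, rad, growing clockwise seen from above. 0: bar along the beam, white half away from the column, foot just touching the panels. Starts backed off, -0.65 to -0.3; positive is past the touch, an eighth of a turn is 0.785. Stops at -1.0 and 1.4. Drag 0.09 N m, rising by about 0.05 N m over the last eighth as the sprung rubber foot presses (12 N); stays where left.
- panels: Stack of six small picture panels, wood and cream with daubs of paint, 118 x 99 x 30 mm, about 0.3 kg, loose and flat on the press's 15 mm base plate (175 x 120 mm, bolted down). Origin: centre of its underside, z up. Above it the press's beam, 40 mm wide, top at 115 mm, runs from under the knob to a column about 90 mm from the knob, on the robot's side.
- spare_tip (a point): End of the white-marked half of the knob's bar on the other press, which has the same shape and size but stands empty; 24 mm from that knob's axis, 155 mm above the table. To be left alone.
Mind the look-alikes: they are no part of the job. There is more than one size of the panels; the one meant has the size given above.

How it is judged (in metres and radians):
On the way:
1. the foot has come down to touch the panels (value of joint press_knob above 0 rad).
At the end, for the whole second after the job is handed in: The knob of the press holding the panels rests an eighth of a turn (0.785 rad, give or take 12 degrees) clockwise past the touch, and the panels lie flat within 12 mm of where they were (value of joint press_knob between 0.575 and 0.995 rad and velocity of joint press_knob between -0.05 and 0.05 rad/s and distance of panels from where it was at the start of the episode below 0.012 m and angle between panels's own z axis and vertical below 0.1 rad).
It fails at once if the knob was wound far past the eighth of a turn (more than 69 degrees past the touch) (value of joint press_knob above 1.2 rad).
It fails at once if the knob of the empty press was turned (its end moved more than 8 mm) (distance of spare_tip from where it was at the start of the episode above 0.008 m).
It fails at once if the panels were shifted by more than 20 mm (distance of panels from where it was at the start of the episode above 0.02 m).
It also fails if it takes over 35 s, if anything falls off the work surface, if the arm or the gripper's body presses on something with over 40 N, if the wrist force passes 120 N, or if a joint passes its speed limit or range.

## Working session

There is one attempt and no reset: what is moved stays moved. The work goes in short steps, Python scripts to look and compute and a shell command to move; the robot and the scene stay as the last step left them, time stands still between calls to the robot, and variables do not carry over. Pictures are saved under pics/ and viewed, at most 10 in all, crops included, and the job is handed in when it is done.

```bash
mkdir -p pics; python3 - <<'E'
from rig import env
import cv2,pickle
d={}
for n in("top","side"):
    c=env.camera(n); d[n]=c; cv2.imwrite(f"pics/{n}0.png",c["img"][:,:,::-1]); print(n,c["eye"],c["K"],c["dist"])
pickle.dump(d,open("c0.pkl","wb"))
s=env.get_state();print(s["t"],s["eef_pos"],s["orientation"],s["grip_width"])
E
```

```text
top [ 0.22425281 -0.04093322  1.39473685] [[513.81822611   0.         321.80985464]
 [  0.         513.81822611 200.24441764]
 [  0.           0.           1.        ]] [-0.10084814  0.          0.          0.          0.        ]
side [0.14663658 0.73151481 0.7923875 ] [[434.38477016   0.         319.8994852 ]
 [  0.         434.38477016 198.47015882]
 [  0.           0.           1.        ]] [-0.06128221  0.          0.          0.          0.        ]
0.1 [ 0.23053552 -0.63395221  0.22572515] [[-9.39820194e-01 -3.41668865e-01 -6.23680257e-04]
 [-3.41669411e-01  9.39819242e-01  1.34397307e-03]
 [ 1.26952954e-04  1.47618550e-03 -9.99998902e-01]] 0.9948040934891539
```

View pics/top0.png

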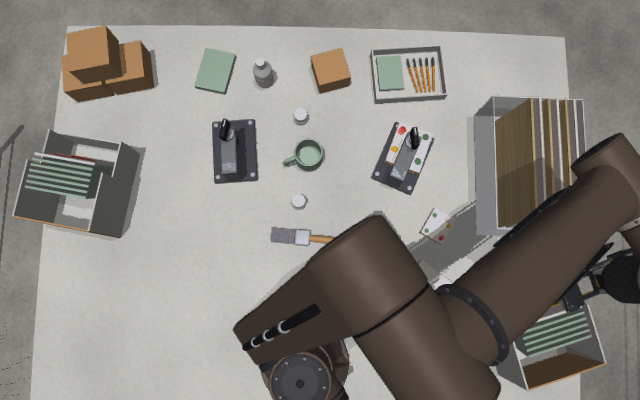

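View pics/side0.png

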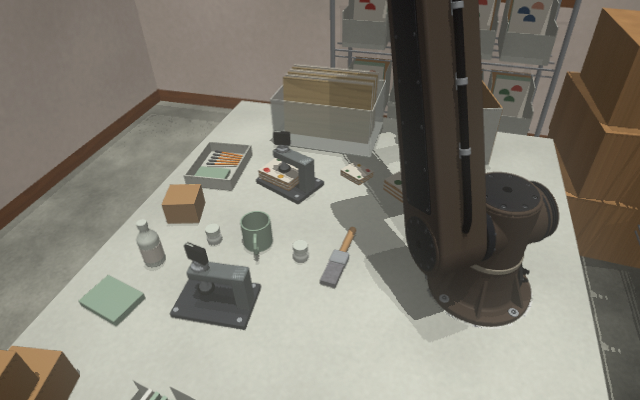

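The panels are in the press at about top (410,150) and side (285,160). The empty press is at top (230,140). I'll zoom in on the loaded one.

```bash
python3 - <<'E'
import cv2,pickle,numpy as np
d=pickle.load(open("c0.pkl","rb"))
a=d["top"]["img"][115:200,365:445,::-1]; b=d["side"]["img"][120:205,245:335,::-1]
f=lambda i:cv2.resize(i,None,fx=7,fy=7,interpolation=cv2.INTER_CUBIC)[:595]
cv2.imwrite("pics/cropt.png",f(a));cv2.imwrite("pics/crops.png",f(b))
E
```

```text
(no output)
```

View pics/cropt.png

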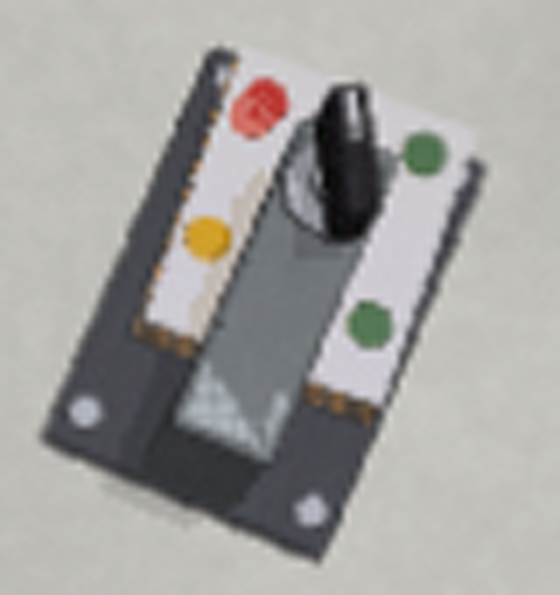

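View pics/crops.png

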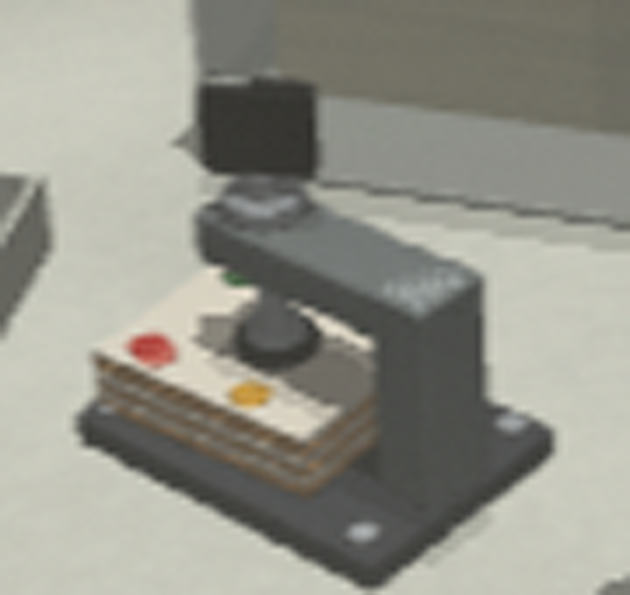

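```bash
cat > h.py <<'E'
import cv2,pickle,numpy as np
def unproj(c,px,z):
    p=cv2.undistortPoints(np.array([[px]],float),c["K"],c["dist"])[0,0]
    r=c["rotation"]@np.array([*p,1]); return c["eye"]+r*(z-c["eye"][2])/r[2]
def proj(c,P):
    R=np.array(c["rotation"]).T
    return cv2.projectPoints(np.array(P,float),cv2.Rodrigues(R)[0],-R@c["eye"],c["K"],c["dist"])[0][:,0]
def box(cx,cy,a,L,W,z0,z1):
    u=np.array([np.cos(a),np.sin(a),0]);v=np.array([-u[1],u[0],0])
    return [np.array([cx,cy,z])+i*L/2*u+j*W/2*v for z in(z0,z1) for i,j in((1,1),(1,-1),(-1,-1),(-1,1))]
def draw(im,q,off,s,col):
    q=[(int((p[0]-off[0]+.5)*s),int((p[1]-off[1]+.5)*s)) for p in q]
    for k in range(4):
        for a,b in((k,(k+1)%4),(4+k,4+(k+1)%4),(k,k+4)): cv2.line(im,q[a],q[b],col,1)
E
python3 - <<'E'
from h import *
d=pickle.load(open("c0.pkl","rb"));t=d["top"];s=d["side"]
T=lambda x,y,z:unproj(t,(x/7+365-.5,y/7+115-.5),z)
BL,BR,TL,TR=[T(*p,.015) for p in((45,438),(320,560),(212,50),(485,165))]
print(BL,BR,TL,TR,np.linalg.norm(BL-TL),np.linalg.norm(BL-BR))
dirb=(TL-BL+TR-BR); ba=np.arctan2(dirb[1],dirb[0]);print("beam deg",np.degrees(ba))
print("base centre",(BL+BR+TL+TR)/4)
print("bar far end",T(350,88,.175)); 
# box at right: side top corner and top image
for z in(.15,.2,.25):print(z,unproj(t,(478,98),z)[:2],unproj(s,(275,97),z)[:2])
# knob: try centre from bar bounding blob
c=T(362,156,.175);print("c",c)
a=ba+0.5
off=(365,115);im=cv2.resize(t["img"][115:200,365:445,::-1],None,fx=7,fy=7)
draw(im,proj(t,box(c[0],c[1],a,.048,.014,.135,.175)),off,7,(0,255,255))
im2=cv2.resize(s["img"][120:205,245:335,::-1],None,fx=7,fy=7)[:595]
draw(im2,proj(s,box(c[0],c[1],a,.048,.014,.135,.175)),(245,120),7,(0,255,255))
cv2.imwrite("pics/ov.png",cv2.resize(np.hstack([im[:330,150:],im2[:330,100:490]]),None,fx=1,fy=1))
E
```

```text
[ 0.49892789 -0.16826024  0.015     ] [ 0.45345535 -0.27623456  0.015     ] [ 0.65845769 -0.23340246  0.015     ] [ 0.61440477 -0.34255217  0.015     ] 0.17231734595572887 0.11715889101090378
beam deg -22.30332489473936
base centre [ 0.55631143 -0.25511236  0.015     ]
bar far end [ 0.59571454 -0.25993226  0.175     ]
0.15 [ 0.68623536 -0.42904061] [ 0.69070846 -0.51110831]
0.2 [ 0.66767792 -0.41345067] [ 0.64836082 -0.41438919]
0.25 [ 0.64912048 -0.39786073] [ 0.60601318 -0.31767006]
c [ 0.57106148 -0.26403769  0.175     ]
```

View pics/ov.png

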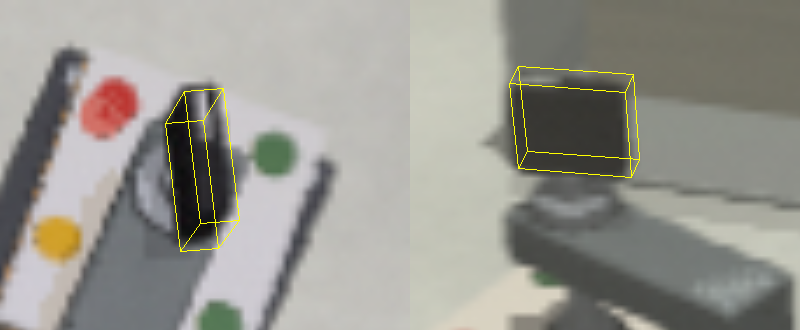

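The overlay matches to about 3 mm. In the left half the bar sits about 8 px above the model. So the knob is near (0.5735, -0.264), with the bar at about 6° and the beam at -22.3°. Next I raise the tool and go across above the bar.

```bash
python3 -m handwheel '[[0.0876,0,0,-0.06,0],[0.0876,0,0,-0.12,0],[0.0876,0,0,-0.17,0],[0.0876,-0.05,0.026,-0.17,0],[0.0876,-0.1,0.052,-0.17,0],[0.0876,-0.15,0.078,-0.17,0],[0.0876,-0.2,0.103,-0.17,0],[0.0876,-0.25,0.128,-0.17,0],[0.0876,-0.3,0.154,-0.17,0],[0.0876,-0.35,0.18,-0.17,0]]' && python3 -m handwheel '[[0.0876,-0.05,0.025,0,0.1],[0.0876,-0.08,0.04,0,0.2],[0.0876,-0.099,0.05,0,0.24],[0.0876,-0.099,0.05,0,0.24],[0.0876,-0.099,0.05,0.03,0.24],[0.0876,-0.099,0.05,0.08,0.24],[0.0876,-0.099,0.05,0.12,0.24],[0.0876,-0.099,0.05,0.15,0.24],[0.0876,-0.099,0.05,0.15,0.24],[0.0876,-0.099,0.05,0.15,0.24]]'
python3 - <<'E'
from rig import env
import numpy as np,cv2
s=env.get_state();print(s["t"],s["eef_pos"],s["orientation"],s["joint_pos"],s["contact_force"])
o=np.array(s["orientation"]);x,y=o[:,0],o[:,1]
d=np.array([.5735,-.264,.14])-s["eef_pos"];print("shift",o.T@d, "xang",np.degrees(np.arctan2(x[1],x[0])))
a=env.camera("side")["img"][80:210,210:350,::-1]
cv2.imwrite("pics/s1.png",cv2.resize(a,None,fx=4.5,fy=4.5,interpolation=2))
E
```

```text
t: 1.35
eef_pos: [0.499, -0.3439, 0.3963]
orientation: [[-0.94, -0.342, -0.0], [-0.342, 0.94, 0.0], [0.0, 0.0, -1.0]]
contact_force: [0.8, -0.6, -0.3]
grip_width: 0.998
grip_force: 0.0
t: 2.6
eef_pos: [0.5744, -0.2655, 0.2481]
orientation: [[-0.994, -0.109, 0.002], [-0.109, 0.994, -0.001], [-0.001, -0.001, -1.0]]
contact_force: [-0.5, 0.4, 0.4]
grip_width: 0.999
grip_force: 0.0
2.6 [ 0.57443438 -0.26546787  0.24812977] [[-9.94081909e-01 -1.08622397e-01  1.52709221e-03]
 [-1.08623871e-01  9.94082498e-01 -9.17367474e-04]
 [-1.41840898e-03 -1.07781708e-03 -9.99998413e-01]] [-7.13411148e+00  1.58351345e+01 -3.24390073e+00  4.37125773e-02
 -7.08276236e+01 -7.66442542e+01] [-0.46683795  0.41510971  0.44634598]
shift [0.00092278 0.00167722 0.10812682] xang -173.76399986289107
```

View pics/s1.png

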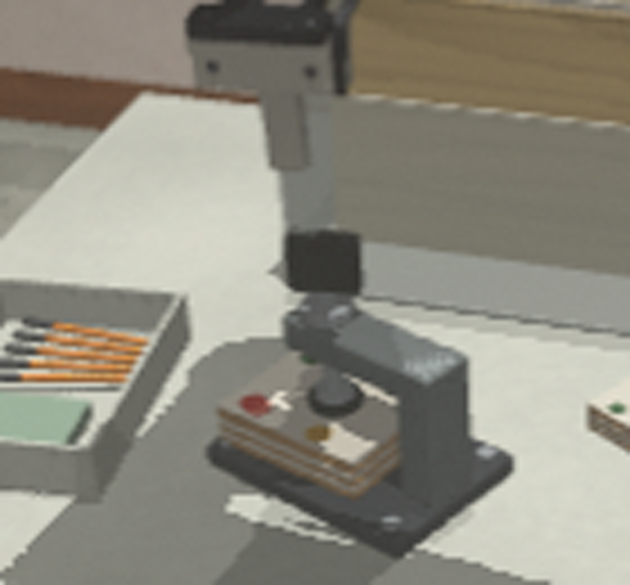

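The open fingers are above the bar, aligned with it, and the panels are untouched. Next I descend and grip.

```bash
python3 -m handwheel '[[0.0876,0.001,0.001,0.04,0],[0.0876,0.001,0.001,0.08,0],[0.0876,0.001,0.001,0.1,0],[0.0876,0.001,0.001,0.106,0],[0.0876,0.001,0.001,0.106,0],[0.04,0.001,0.001,0.106,0],[0,0.001,0.001,0.106,0],[0,0.001,0.001,0.106,0],[0,0.001,0.001,0.106,0],[0,0.001,0.001,0.106,0]]'
```

```text
t: 3.9
eef_pos: [0.5729, -0.2639, 0.1406]
orientation: [[-0.994, -0.109, 0.0], [-0.109, 0.994, -0.0], [-0.0, -0.0, -1.0]]
contact_force: [0.0, -0.2, -0.4]
grip_width: 0.493
grip_force: 0.0
```

```bash
python3 -m handwheel '[[0,0,0,0,0],[0,0,0,0,0],[0,0,0,0,0],[0,0,0,0,0],[0,0,0,0,0],[0,0,0,0,0],[0,0,0,0,0],[0,0,0,0,0],[0,0,0,0,0],[0,0,0,0,0]]'
```

```text
t: 5.15
eef_pos: [0.5729, -0.263, 0.1406]
orientation: [[-0.994, -0.109, -0.0], [-0.109, 0.994, 0.001], [0.0, 0.001, -1.0]]
contact_force: [-0.7, 5.5, 2.0]
grip_width: 0.156
grip_force: 29.9
```

The bar is gripped at 13.7 mm opening. Now the first part of the turn, with about 1 mm of centring.

```bash
python3 -m handwheel '[[0,0,0.001,0,0],[0,0,0.001,0,0.1],[0,0,0.001,0,0.2],[0,0,0.001,0,0.3],[0,0,0.001,0,0.4],[0,0,0.001,0,0.5],[0,0,0.001,0,0.6],[0,0,0.001,0,0.7],[0,0,0.001,0,0.8],[0,0,0.001,0,0.8]]'
python3 - <<'E'
from rig import env
import numpy as np
s=env.get_state();o=np.array(s["orientation"]);print(np.degrees(np.arctan2(o[1,0],o[0,0])),s["joint_pos"][5],s["contact_force"],s["wrist_torque"])
E
```

```text
t: 6.4
eef_pos: [0.5731, -0.262, 0.1406]
orientation: [[-0.77, 0.639, 0.001], [0.639, 0.77, 0.001], [0.0, 0.001, -1.0]]
contact_force: [0.8, 5.9, 1.9]
grip_width: 0.159
grip_force: 29.9
140.31987916684022 -122.7593059801949 [0.76749887 5.87315005 1.94314077] [ 2.04010865 -0.19515556 -0.11065127]
```

```bash
python3 -m handwheel '[[0,0.001,0.001,0,0.05],[0,0.001,0.001,0,0.12],[0,0.001,0.001,0,0.2],[0,0.001,0.001,0,0.27],[0,0.001,0.001,0,0.34],[0,0.001,0.001,0,0.41],[0,0.001,0.001,0,0.46],[0,0.001,0.001,0,0.485],[0,0.001,0.001,0,0.485],[0,0.001,0.001,0,0.485]]'
python3 - <<'E'
from rig import env
import numpy as np
s=env.get_state();o=np.array(s["orientation"]);print(np.degrees(np.arctan2(o[1,0],o[0,0])),s["joint_pos"][5],s["contact_force"],s["wrist_torque"])
E
```

```text
t: 7.65
eef_pos: [0.5736, -0.2615, 0.1406]
orientation: [[-0.385, 0.923, 0.002], [0.923, 0.385, -0.0], [-0.001, 0.001, -1.0]]
contact_force: [5.5, 0.5, -3.7]
grip_width: 0.159
grip_force: 29.9
112.658456734775 -150.54826211277827 [ 5.51483807  0.50364989 -3.73935907] [-0.06277848 -2.00230713  0.00278455]
```

The tool is now at -67.3°, the target angle. I open the fingers and rise clear.

```bash
python3 -m handwheel '[[0.03,0,0,0,0],[0.06,0,0,0,0],[0.0876,0,0,0,0],[0.0876,0,0,0,0],[0.0876,0,0,0,0],[0.0876,0,0,0,0],[0.0876,0,0,0,0],[0.0876,0,0,0,0],[0.0876,0,0,0,0],[0.0876,0,0,0,0]]' && python3 -m handwheel '[[0.0876,0,0,-0.04,0],[0.0876,0,0,-0.1,0],[0.0876,0,0,-0.16,0],[0.0876,0,0,-0.22,0],[0.0876,0,0,-0.25,0],[0.0876,0.06,0,-0.25,0],[0.0876,0.0,-0.05,-0.25,0],[0.0876,0.0,-0.11,-0.25,0],[0.0876,0.0,-0.16,-0.25,0],[0.0876,0.0,-0.2,-0.25,0]]'
python3 - <<'E'
from rig import env
import pickle,cv2,numpy as np
from h import *
d={n:env.camera(n) for n in("top","side")};pickle.dump(d,open("c1.pkl","wb"))
a=np.radians(-67.3)
out=[]
for n,(x,y) in(("top",(365,110)),("side",(245,115))):
    im=cv2.resize(d[n]["img"][y:y+85,x:x+80,::-1],None,fx=5,fy=5,interpolation=2); im2=im.copy()
    draw(im2,proj(d[n],box(.5735,-.2625,a,.048,.014,.135,.175)),(x,y),5,(0,255,255)); out.append(im2)
cv2.imwrite("pics/fin.png",np.hstack(out))
E
```

```text
t: 8.9
eef_pos: [0.5727, -0.2615, 0.1406]
orientation: [[-0.384, 0.923, -0.0], [0.923, 0.384, -0.0], [-0.0, -0.0, -1.0]]
contact_force: [0.3, 0.0, 0.3]
grip_width: 0.998
grip_force: 0.0
t: 10.15
eef_pos: [0.386, -0.3389, 0.3909]
orientation: [[-0.384, 0.923, 0.001], [0.923, 0.384, -0.0], [-0.001, 0.0, -1.0]]
contact_force: [0.5, -1.9, 0.1]
grip_width: 0.996
grip_force: 0.0
```

View pics/fin.png

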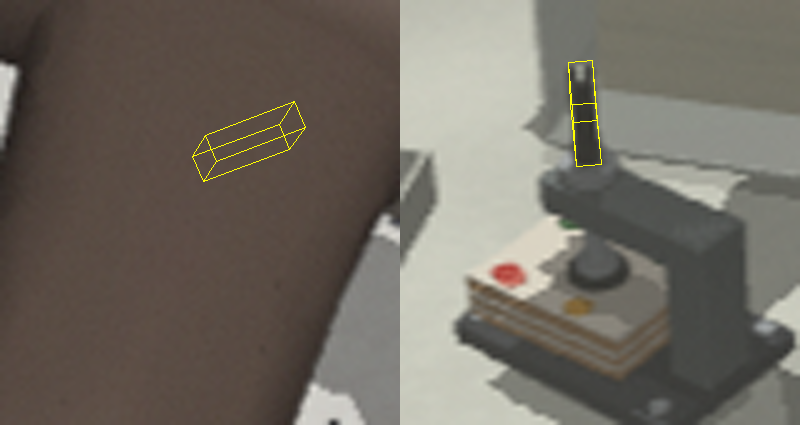

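In the side view (right half) the knob at about (585,115) fits the model of the target angle, and the panels are where they were. The top view is blocked by the arm. I'm handing in.

```bash
python3 -c "
from rig import env
print(env.close_job())"
```

```text
the job is handed in; nothing more can be done
None
```

I turned the loaded press's knob about 45° past the touch and released it. In the last side view the panels looked unmoved, the other press was never approached, and the job is handed in; no verdict came back.

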